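# Take the handpiece from its drawer and hold it ready over the model

## Robot

A 6-joint arm with a two-finger parallel gripper is mounted at the origin on a cart in front of the work surface, level with it; the furniture and walls round the work are solid. World frame = base frame: x ahead of the robot, y to its left, z up, the work surface at z = 0. Lengths are in mm, angles in rad, forces in N, time in s.
With the tool pointing down it reaches from about 275 to 750 mm from the base axis. Payload 10.2 kg.
Tool frame: the origin (TCP) lies midway between the tips of the shut fingers; the grasp point (between the pads) lies 19 mm behind it; z points along the fingers, y is the direction in which the jaws open and shut (so a half turn about z gives the same grasp; the last joint's range is limited). The gripper opens to 85 mm and grips with 20 to 120 N. Pads are 22 mm wide; open, the fingers measure 114 mm over their backs; the gripper's body (76 mm by 85 mm) begins 54 mm behind the grasp point. The pads swing forward as they close: fully open they stand 13 mm farther back than shut.
Start: joints at [-1.326, 0.313, 1.498, -0, 1.331, -0.223], TCP at [236.724, -468.607, 231.294] pointing down, gripper open.
Joint ranges: [-2.94, 2.94], [-0.97, 2.17], [0.19, 2.56], [-1.23, 4.37], [0.02, 3.11], [-2.88, 2.88]. Speed limits (rad/s): [2.39, 2.39, 3.01, 3.14, 3.14, 3.14].

## Interface

Orientations are given as a unit quaternion [w, x, y, z].
In Python, from rig import ctrl gives the robot as it stands.
- The arm moves only by the tool carry_out, never from a script. Its argument "plan" is a list of rows, each a list of 3 entries, a list of its own where there are three numbers: the finger opening in mm, from 0 to 85.4, then the shift along the tool's x, y, z in mm, then the turn, a rotation vector about the tool's x, y, z in units of 6 degrees (1.0 is 6 degrees). In form: [[grip, [x, y, z], [ax, ay, az]], ...]. A call has 1 to 20 rows; each row shifts and turns the commanded pose from where the row before left it, along the tool's axes as they then stand; what a row does not reach is not made up. A row lasts 1/12 s, in which the tool goes at most 41.7 mm and 7.16 degrees, less where a joint would pass 70% of its speed; a pose out of reach is approached as far as the arm can. A call with a gripper value outside its range is refused whole. The fingers move at their own pace and stop on an object; "grip_force" is the grip in N (left out, the last holds). Time passes only in rows, so rows that do not move let the fingers close. It gives the time, the measured TCP pose, the force and the opening at its end, in the units of the state.
- ctrl.sense(): the state, without advancing time (a new reading comes with each control period).
- ctrl.capture(name): name is "scene" or "top" or "wrist"; returns a dict with "color" (420x560x3 uint8, blue, green, red), "range_z" (420x560 float32, mm along the optical axis (not along the pixel's ray), 0 where there is no reading), "fx", "fy", "cx", "cy" (pixels), "cam_to_world" (4x4, takes a point from camera to world coordinates); the wrist camera has in their place "tool_from_camera" (4x4, takes a point from camera to tool coordinates, whose origin is the TCP and whose axes are the flange's). Camera axes: x right, y up, looking along -z (the intrinsics and any distortion apply to the point x, -y, -z); pixel columns grow to the right and rows downward; lengths in mm; the calibration is good to about 2 mm. The wrist camera is an equidistant fisheye: a pixel r from the principal point sees the ray r / f radians off the axis. A picture is of the moment at which its call begins: read the wrist's pose just before it.
- ctrl.finish_job(): hands the job in, once; it reports no verdict.
The state is a dict: "time_s": time; "joints": joint angles; "dq": joint speeds; "tau": joint torques, N m; "eef_pos": TCP position; "ee_rot": TCP orientation; "force": force on the tool from outside, world axes, zero at the start; "wrist_torque": the same for the moment, N m; "grip_width": opening from 0.0 (shut) to 1.0 (fully open).
Only numpy, scipy, OpenCV 4.12 (cv2) and the standard library are available. Lean on these libraries where they do the work, as an engineer would, in place of code of your own. Each camera call takes 0.05 s, during which the arm holds its last target.

## Task

Pull the upper drawer of the small instrument chest open by its bar handle and lift the micromotor handpiece out of its two cradles. Then hold it ready for trimming: bur end sloping down at about 45 degrees, the bur tip a few centimetres above the middle of the blue dental model without touching it. Finish while holding it still there, firmly in the gripper, and leave the model and the two round tins where they stand.

Things in the scene. Friction and masses are not known exactly. Their poses are not given: they have to be found in the camera images.
- chest: white instrument chest, fixed on the bench, 200 (x) x 270 (y) x 140 mm high, two drawers with grey fronts one above the other. Origin: centre of its underside; its own -x is the front, the way the drawers pull out; z up. It may be turned a little
- chest_drawer0 (a joint): slide of the upper drawer, m: 0 closed, about 0.133 fully open (along the chest's -x). Pulls with a few newtons and stays where it is left
- chest_drawer0_handle (a point): middle of the upper drawer's handle, a horizontal steel bar 11 mm thick, about 120 mm long along y, on two short posts 51 mm either side of the middle; the bar's centre stands 35 mm before the drawer front (29 mm free behind the bar) and 37 mm below the chest's top. Moves with the drawer; axes as the chest's. The lower drawer's like bar is 58 mm beneath it
- handpiece_mid (a point): centre of the handpiece body (half-way up, on its axis): a whitish round micromotor handpiece, grip body 27 mm thick, 186 mm long in all, black rear end, about 160 g. It lies level across the upper drawer in two cradles, hidden while the drawer is shut. Own -y runs along it to the bur end (toward the robot's right, the chest's -y, as it lies); own z is up as it lies
- cradles_mid (a point): the holder in the upper drawer: two black U-shaped cradles 12 mm thick, 48 mm either side of this point along y, 26 mm high, slots 32 mm wide and open upward, leaving 84 mm of bare handpiece between them to grip. The point is on the drawer floor; the handpiece's underside lies 12 mm above it. Drawer fully open, it is 70 mm before the chest's front edge and 57 mm behind the drawer's front wall
- bur_tip (a point): tip of the thin bur at the front end of the handpiece, on its axis, 93 mm from handpiece_mid along own -y; axes as handpiece_mid
- model_top (a point): loose pale blue dental study model (one jaw with teeth), 84 x 75 x 39 mm, standing on the bench at the robot's right; the point is the middle of it at the height of its top, 39 mm above the bench
- tin_mid (a point): centre of a loose round steel tin, diameter 70, height 22 mm, a bystander
- wax_tin_mid (a point): centre of a loose round blue tin of red wax, diameter 69, height 25 mm, a bystander
Not all that is in view belongs to the job. Leave any purple look-alike of the part that bears model_top alone.

How it is judged:
By the outcome, as a careful person would: the job done as asked, in the order asked, and still so for the second after the job is handed in, while the arm keeps its last pose, push and grip.
It also fails if it takes over 53 s, if anything falls off the work surface, if the arm or the gripper's body presses on something with over 40 N, if the wrist force passes 120 N, or if a joint passes its speed limit or range.

## Working session

There is one attempt and no reset: what is moved stays moved. The work goes in short steps, Python scripts to look and compute and a tool call to move; the robot and the scene stay as the last step left them, time stands still between calls to the robot, and variables do not carry over. Pictures are saved under pics/ and viewed, and the job is handed in when it is done.

Besides the shell and the picture viewer there is one more tool, called after "Call:" as name(argument=value, ...) on one line, values as JSON. carry_out: Moves the arm, as the interface text tells. Its arguments: {"type":"object","properties":{"plan":{"type":"array"},"grip_force":{"type":"number"}},"required":["plan"]}

```bash
ls; mkdir -p pics; python3 - <<'E'
from rig import ctrl
import cv2,pickle
print(ctrl.sense())
d={}
for n in ["scene","top","wrist"]:
    c=ctrl.capture(n); d[n]=c
    cv2.imwrite(f"pics/{n}0.png",c["color"])
    print(n,{k:v for k,v in c.items() if k not in("color","range_z")})
pickle.dump(d,open("cap0.pkl","wb"))
E
```

```text
pics
{'time_s': 0.0, 'joints': array([-1.32641435e+00,  3.13469066e-01,  1.49844194e+00,  3.86309990e-06,
        1.33101342e+00, -2.23393464e-01]), 'dq': array([ 1.55282347e-03,  1.51717794e-03, -3.84593985e-04,  1.53361412e-04,
        9.10773336e-05,  3.91091240e-04]), 'tau': array([ 1.44183591e-04, -4.12269545e+01, -2.59738898e+01, -2.01124121e-04,
        4.18698110e-03,  1.08441009e-05]), 'eef_pos': array([ 236.65167801, -468.34451998,  230.72349753]), 'ee_rot': array([-6.65869847e-04,  9.72772617e-01,  2.31760634e-01, -5.11198047e-06]), 'force': array([ 0.58649698, -0.30812543,  0.12624392]), 'wrist_torque': array([-0.02032567,  0.0129275 , -0.02474309]), 'grip_width': 0.998675972205712}
scene {'fx': 537.9456644519248, 'fy': 537.9456644519248, 'cx': 275.76803995848076, 'cy': 214.5689320359556, 'cam_to_world': array([[-9.72224203e-01, -2.01403662e-01,  1.19233650e-01,
         7.00023594e+02],
       [ 2.33630322e-01, -8.65650891e-01,  4.42792736e-01,
         4.64038634e+02],
       [ 1.40346372e-02,  4.58350411e-01,  8.88660750e-01,
         1.11249321e+03],
       [ 0.000000
[... 305 characters left out ...]
56902854e-03, -2.97095934e-02,
        -7.88664316e+01],
       [-2.85971991e-02,  1.09236942e-01,  9.93604293e-01,
         9.98065725e+02],
       [ 0.00000000e+00,  0.00000000e+00,  0.00000000e+00,
         1.00000000e+00]])}
wrist {'fx': 325.19226210127806, 'fy': 325.19226210127806, 'cx': 280.76990417418546, 'cy': 206.1724116942313, 'tool_from_camera': array([[-2.66103693e-04,  9.51489326e-01,  3.07681640e-01,
         7.82896149e+01],
       [ 9.99999463e-01,  5.61515046e-04, -8.71589288e-04,
         3.17835105e-01],
       [-1.00207577e-03,  3.07681243e-01, -9.51488964e-01,
        -1.42752113e+02],
       [ 0.00000000e+00,  0.00000000e+00,  0.00000000e+00,
         1.00000000e+00]])}
```

View pics/scene0.png

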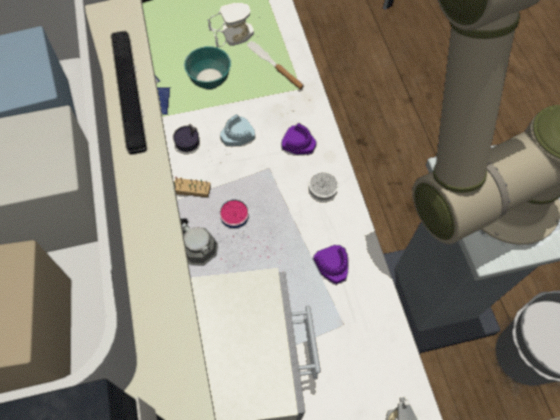

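View pics/top0.png

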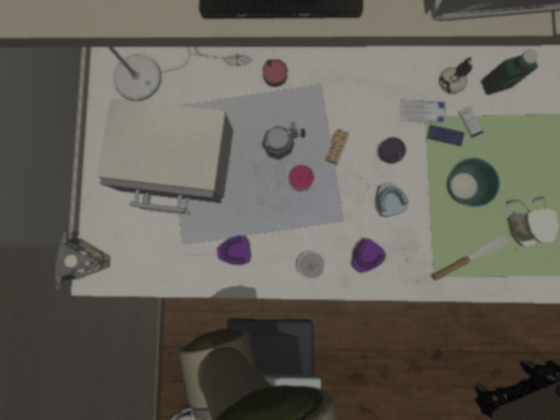

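View pics/wrist0.png

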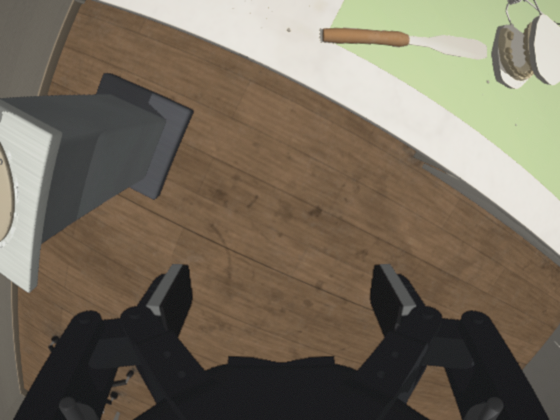

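Top view: the chest is at about (165,150) with its handle bar at (162,203). The pale blue model is at (391,200). Purple look-alikes are at (235,250) and (368,256). The steel tin is at (310,264) and the wax tin at (301,178). In the scene view the chest bars are at about (311,340) and the blue model is at (238,130).

```bash
cat > h.py <<'E'
import numpy as np,cv2,pickle
def cloud(c):
    z=c["range_z"].astype(float); v,u=np.mgrid[:z.shape[0],:z.shape[1]]
    P=np.stack([(u-c["cx"])/c["fx"]*z,-(v-c["cy"])/c["fy"]*z,-z],-1)
    T=c["cam_to_world"]; W=P@T[:3,:3].T+T[:3,3]; W[z==0]=np.nan; return W
E
python3 - <<'E'
from h import *
d=pickle.load(open("cap0.pkl","rb"))
for n,b in (("top",(90,90,250,230)),("top",(360,170,430,230)),("scene",(190,250,340,420)),("scene",(210,105,270,160))):
    x0,y0,x1,y1=b
    im=d[n]["color"][y0:y1,x0:x1]; s=min(780/(x1-x0),580/(y1-y0))
    cv2.imwrite(f"pics/crop_{n}_{x0}.png",cv2.resize(im,None,fx=s,fy=s,interpolation=cv2.INTER_CUBIC))
for n in("top","scene"):
    W=cloud(d[n]); d[n]["W"]=W
    m=(W[...,2]>100)&(W[...,2]<165)&(W[...,1]>0)&(W[...,0]>300)&(W[...,0]<1000)
    zt=np.median(W[m][:,2]);
    mm=m&(abs(W[...,2]-zt)<8)
    r=cv2.minAreaRect(W[mm][:,:2].astype(np.float32)); print(n,"chest top z",zt,mm.sum(),r,cv2.boxPoints(r))
    for z in(20,):
      k=(W[...,2]>12)&(W[...,2]<60)
      num,l,st,ce=cv2.connectedComponentsWithStats(k.astype(np.uint8))
      for i in range(1,num):
        if st[i,4]>80:
          p=W[l==i]; print(n,ce[i].round(),st[i,4],"mean",p.mean(0).round(),"min",p.min(0).round(),"max",p.max(0).round(),d[n]["color"][l==i].mean(0).round())
E
```

```text
top chest top z 139.7238778310341 10622 ((617.9514770507812, 278.62310791015625), (408.76666259765625, 637.9397583007812), 89.6318130493164) [[297.6748    76.2937  ]
 [935.60144   72.194275]
 [938.22815  480.9525  ]
 [300.3015   485.05194 ]]
top [ 71. 225.] 4730 mean [529. 471.  34.] min [ 50. 380.  12.] max [1003.  486.   60.] [67. 73. 75.]
top [136.  76.] 1462 mean [919. 333.  17.] min [861. 275.  12.] max [984. 396.  60.] [122. 128. 130.]
top [274.  71.] 556 mean [931. -35.  21.] min [896. -69.  12.] max [963.  -3.  55.] [ 70.  69. 102.]
top [452.  80.] 397 mean [ 906. -494.   23.] min [ 874. -533.   12.] max [ 946. -457.   60.] [ 91.  99. 101.]
top [495.  83.] 327 mean [ 890. -596.   37.] min [ 875. -653.   12.] max [ 918. -575.   60.] [42. 47. 44.]
top [280. 139.] 843 mean [742. -55.  43.] min [ 704. -114.   12.] max [796.  -6.  60.] [87. 89. 89.]
top [207. 181.] 469 mean [635. 127.  40.] min [550.  73.  12.] max [780. 294.  60.] [75. 78. 79.]
top [336. 146.] 443 mean [ 731. -197.   23.] min [ 688. -227.   13.] max [ 775. -168.   43.] [ 81. 101. 115.]
top [392. 149.] 544 mean [ 
[... 2402 characters left out ...]
n [ 646. -106.   21.] min [ 613. -141.   12.] max [680. -71.  30.] [111.  78. 171.]
scene [525. 224.] 1191 mean [ 8. 72. 24.] min [-94.  31.  12.] max [ 89. 114.  60.] [ 82.  96. 102.]
scene [197. 242.] 977 mean [739. -41.  44.] min [ 701. -116.   12.] max [768.  -5.  60.] [122. 128. 128.]
scene [332. 262.] 978 mean [461.  63.  24.] min [425.  19.  12.] max [498. 106.  44.] [133.  52. 106.]
scene [306. 335.] 198 mean [563. 211.  49.] min [553. 168.  41.] max [581. 268.  55.] [133. 134. 132.]
scene [309. 373.] 99 mean [574. 284.  48.] min [560. 276.  43.] max [593. 297.  53.] [141. 143. 141.]
scene [392. 414.] 98 mean [441. 391.  37.] min [429. 381.  12.] max [452. 401.  53.] [124. 143. 150.]
```

```bash
python3 - <<'E'
from h import *
d=pickle.load(open("cap0.pkl","rb"))
for n in("top","scene"):
    W=cloud(d[n])
    m=(abs(W[...,2]-139.6)<5)&(W[...,1]>40)&(W[...,1]<420)&(W[...,0]>500)&(W[...,0]<850)
    num,l,st,ce=cv2.connectedComponentsWithStats(m.astype(np.uint8))
    i=1+np.argmax(st[1:,4]); p=W[l==i]
    r=cv2.minAreaRect(p[:,:2].astype(np.float32)); print(n,st[i],r,cv2.boxPoints(r))
    # handle bar
    k=(W[...,2]>95)&(W[...,2]<115)&(W[...,0]>480)&(W[...,0]<585)&(W[...,1]>100)&(W[...,1]<360)
    q=W[k]; print("bar",len(q),q.mean(0),q.min(0),q.max(0), )
    # line fit of the front ridge
    k=k&(W[...,2]>104); q=W[k]; r=cv2.minAreaRect(q[:,:2].astype(np.float32)); print(r)
    vx=cv2.fitLine(q.astype(np.float32),cv2.DIST_HUBER,0,.01,.01).ravel(); print(vx)
    k=(W[...,2]>38)&(W[...,2]<58)&(W[...,0]>480)&(W[...,0]<575)&(W[...,1]>100)&(W[...,1]<360); print("lowbar",W[k].mean(0))
    for nm,c in (("model",(593,-331)),):
        k=np.hypot(W[...,0]-c[0],W[...,1]-c[1])<70
        k&=(W[...,2]>8)&(W[...,2]<60)
        q=W[k]; r=cv2.minAreaRect(q[:,:2].astype(np.float32)); print(nm,r,q[:,2].max())
E
```

```text
top [  96   98  129   93 9338] ((704.1233520507812, 217.73912048339844), (272.3938903808594, 186.60377502441406), 83.67112731933594) [[596.3764   92.65738]
 [781.84296  72.08707]
 [811.8703  342.82086]
 [626.40375 363.39117]]
bar 317 [564.58885    224.67375881 107.29826166] [551.39620374 102.13372822  96.05978612] [584.50891553 297.02311589 114.26735567]
((567.875244140625, 199.66419982910156), (33.01866912841797, 191.18911743164062), 0.08671723306179047)
[ 7.5548358e-02  9.9714208e-01 -1.2211056e-04  5.6247449e+02
  2.3104155e+02  1.0776193e+02]
lowbar [559.48439096 213.33069063  48.74097926]
model ((597.4152221679688, -330.650634765625), (82.0597915649414, 71.65646362304688), 17.244319915771484) 39.911938960563134
scene [  191   268   107   152 12378] ((691.3963623046875, 216.98890686035156), (270.8744812011719, 167.03207397460938), 83.76466369628906) [[593.66425  91.42377]
 [759.7082   73.28201]
 [789.1285  342.55405]
 [623.08453 360.6958 ]]
bar 493 [562.46987155 231.4248959  106.8018656 ] [547.12645743 167.00650809  99.53366835] [584.95133636 297.05399094 112.91535247]
((566.5247192382812, 232.86160278320312), (36.7160530090332, 128.38644409179688), 0.07304365932941437)
[8.9319937e-02 9.9600047e-01 2.2466776e-03 5.6091827e+02 2.3473872e+02
 1.0757074e+02]
lowbar [562.93654297 230.44206168  48.96002773]
model ((594.1619873046875, -330.4814453125), (83.12753295898438, 71.56192779541016), 16.527135848999023) 42.08269525312244
```

View pics/crop_top_90.png

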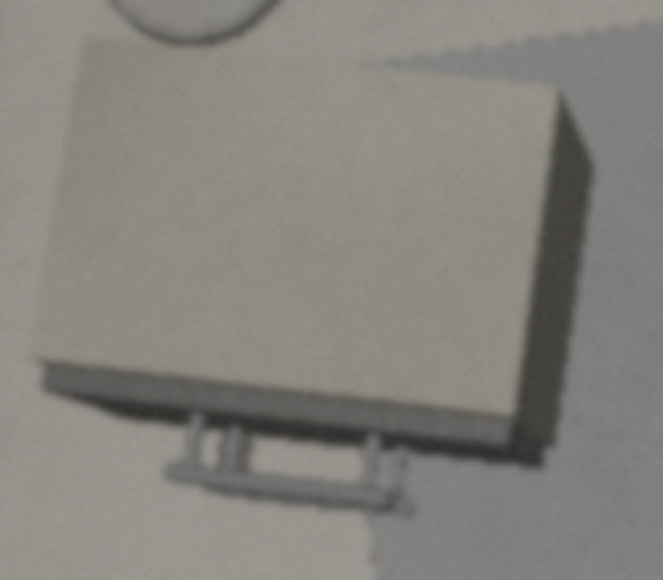

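View pics/crop_scene_190.png

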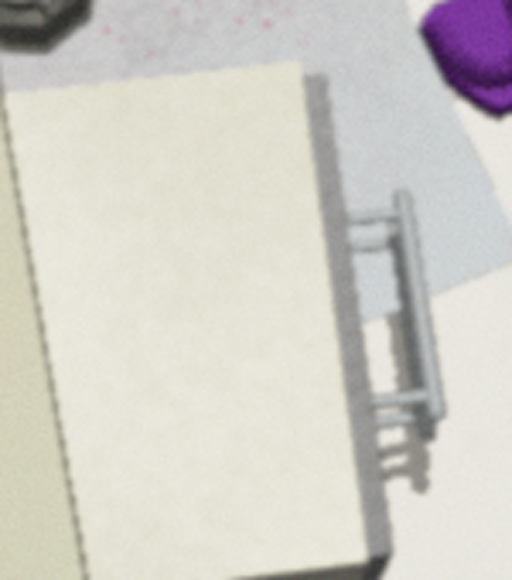

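View pics/crop_scene_210.png

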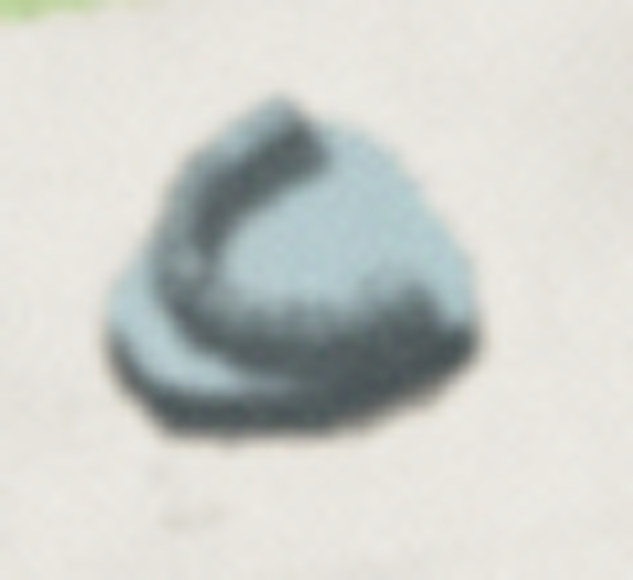

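Candidates: the purple models at top (235,250) and (368,256) are look-alikes, so I leave them. The pale blue jaw at top (391,200), scene (238,130), is the target, and the crop confirms it. The upper bar at z≈103, rather than its twin at z≈45, is the one to pull. First I turn the jaws to the chest's x and travel there.

Call:
carry_out(plan=[[26,[0,0,0],[0,0,-0.95]],[26,[0,0,0],[0,0,-0.95]],[26,[0,0,0],[0,0,-0.95]],[26,[0,0,0],[0,0,-0.95]],[26,[0,0,0],[0,0,-0.95]],[26,[0,0,0],[0,0,-0.95]],[26,[0,0,0],[0,0,-0.95]],[26,[0,0,0],[0,0,-0.95]],[26,[0,0,0],[0,0,-0.95]],[26,[0,0,0],[0,0,-0.95]]], grip_force=60)

```text
time_s: 0.98
eef_pos: [236.7, -468.5, 231.0]
ee_rot: [-0.0, 0.743, 0.67, 0.0]
force: [0.4, 0.4, -0.5]
grip_width: 0.302
```

Call:
carry_out(plan=[[26,[33,11,0],[0,0,0]],[26,[33,11,0],[0,0,0]],[26,[33,11,0],[0,0,0]],[26,[33,11,0],[0,0,0]],[26,[33,11,0],[0,0,0]],[26,[33,11,0],[0,0,0]],[26,[33,11,0],[0,0,0]],[26,[33,11,0],[0,0,0]],[26,[33,11,0],[0,0,0]],[26,[33,11,0],[0,0,0]],[26,[33,11,0],[0,0,0]],[26,[33,11,0],[0,0,0]],[26,[33,11,0],[0,0,0]],[26,[33,11,0],[0,0,0]],[26,[33,11,0],[0,0,0]],[26,[33,11,0],[0,0,0]],[26,[33,11,0],[0,0,0]],[26,[33,11,0],[0,0,0]],[26,[0,0,0],[0,0,0]]])

```text
time_s: 2.57
eef_pos: [498.7, 104.8, 230.8]
ee_rot: [-0.0, 0.743, 0.669, 0.0]
force: [0.5, -0.7, -0.4]
grip_width: 0.303
```

```bash
cat >> h.py <<'E'
from scipy.spatial.transform import Rotation as Ro
def pose(s):
    q=s["ee_rot"]; return np.array(s["eef_pos"]),Ro.from_quat([q[1],q[2],q[3],q[0]]).as_matrix()
def delta(s,target):
    p,R=pose(s); return R.T@(np.array(target)-p)
def show(s):
    p,R=pose(s); print("t",round(s["time_s"],2),"p",p.round(1),"x",R[:,0].round(3),"y",R[:,1].round(3),"z",R[:,2].round(3),"F",np.round(s["force"],1),"g",round(s["grip_width"]*85.4,1),"q",np.degrees(s["joints"]).round(1))
def wproj(c,s,P):
    p,R=pose(s); Pt=(np.atleast_2d(P)-p)@R; T=c["tool_from_camera"]; Pc=(Pt-T[:3,3])@T[:3,:3]
    x,y,z=Pc[:,0],-Pc[:,1],-Pc[:,2]; rr=np.hypot(x,y); th=np.arctan2(rr,z); k=c["fx"]*th/np.maximum(rr,1e-9)
    return np.stack([c["cx"]+x*k,c["cy"]+y*k],-1)
def wcloud(c,s):
    z=c["range_z"].astype(float); v,u=np.mgrid[:z.shape[0],:z.shape[1]]
    a=u-c["cx"];b=v-c["cy"];r=np.hypot(a,b);th=r/c["fx"];k=np.tan(np.minimum(th,1.5))*z/np.maximum(r,1e-9)
    P=np.stack([a*k,-b*k,-z],-1);T=c["tool_from_camera"];P=P@T[:3,:3].T+T[:3,3];p,R=pose(s)
    W=P@R.T+p;W[(z==0)|(th>1.4)]=np.nan;return W
E
python3 - <<'E'
from h import *
from rig import ctrl
s=ctrl.sense(); show(s); c=ctrl.capture("wrist"); cv2.imwrite("pics/w1.png",c["color"]); pickle.dump((s,c),open("w1.pkl","wb"))
print("delta to above bar",delta(s,[561.3,232.4,200]).round(1))
u=np.array([.1097,.994,0]); b=np.array([561.3,232.4,103]); print(wproj(c,s,[b-60*u,b,b+60*u]))
W=wcloud(c,s); k=(W[...,2]>95)&(W[...,2]<113)&(W[...,0]>480)&(W[...,0]<580)&(W[...,1]>140)&(W[...,1]<330)
q=W[k]; print(k.sum(),q.mean(0),q.min(0),q.max(0)); r=cv2.minAreaRect(q[:,:2].astype(np.float32)); print(r)
E
```

```text
t 2.57 p [498.7 104.8 230.8] x [0.104 0.995 0.001] y [ 0.995 -0.104 -0.   ] z [-0.     0.001 -1.   ] F [ 0.5 -0.7 -0.4] g 25.9 q [-1.4 16.  88.5  0.1 75.5  4.6]
delta to above bar [133.3  49.1  30.9]
[[339.7203874  111.31110224]
 [340.70340311  40.88136865]
 [339.93346285 -24.00996344]]
1837 [558.2482605  211.09026997 107.16753264] [546.43344125 165.73497637 101.48587656] [579.98855885 268.49363297 110.84114652]
((567.934814453125, 215.96583557128906), (103.72967529296875, 33.01578140258789), 83.66017150878906)
```

View pics/w1.png

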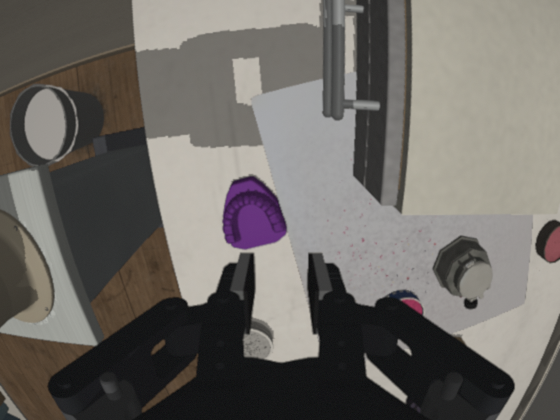

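```bash
python3 - <<'E'
from h import *
s,c=pickle.load(open("w1.pkl","rb"))
cv2.imwrite("pics/w1c.png",cv2.resize(c["color"][0:140,290:430],None,fx=4,fy=4,interpolation=cv2.INTER_CUBIC))
W=wcloud(c,s)
for y in (175,185,195,205,215,225,240,255):
    k=(W[...,2]>100)&(W[...,2]<113)&(W[...,0]>480)&(W[...,0]<575)&(abs(W[...,1]-y)<3)
    q=W[k]; t=q[q[:,2]>q[:,2].max()-2]; print(y,len(q),q[:,0].min().round(1),q[:,0].max().round(1),"top",t[:,0].mean().round(1),q[:,2].max().round(1))
E
```

```text
175 191 546.7 575.0 top 553.0 110.0
185 107 548.0 563.1 top 553.6 110.1
195 101 548.8 560.2 top 554.7 109.7
205 95 550.5 561.2 top 555.6 109.8
215 98 551.1 562.9 top 556.8 110.7
225 97 552.5 564.3 top 557.7 110.3
240 90 553.9 565.1 top 559.3 109.8
255 89 556.0 566.3 top 560.7 110.4
```

View pics/w1c.png

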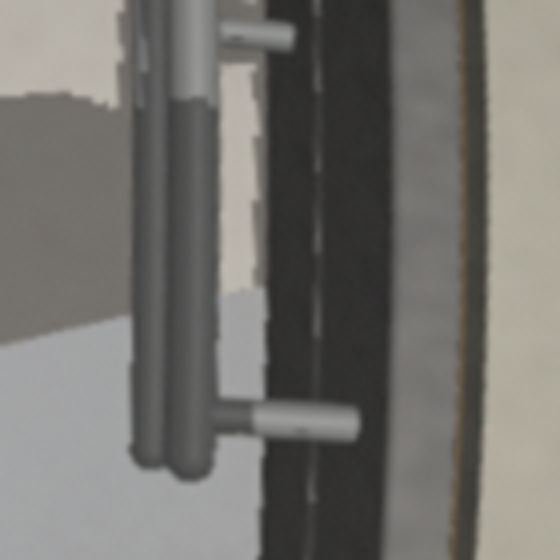

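The crop shows the upper bar as the nearer, thicker one at about (337,60) in the full picture. Its middle measures about (559,231,104).

Call:
carry_out(plan=[[26,[26.4,9.4,0],[0,0,0]],[26,[26.4,9.4,0],[0,0,0]],[26,[26.4,9.4,0],[0,0,0]],[26,[26.4,9.4,0],[0,0,0]],[26,[26.4,9.4,0],[0,0,0]],[26,[0,0,20],[0,0,0]],[26,[0,0,20],[0,0,0]],[26,[0,0,20],[0,0,0]],[26,[0,0,20],[0,0,0]],[26,[0,0,10],[0,0,0]],[26,[0,0,10],[0,0,0]],[26,[0,0,5],[0,0,0]],[26,[0,0,0],[0,0,0]]])

```text
time_s: 3.7
eef_pos: [558.5, 226.3, 125.8]
ee_rot: [-0.0, 0.744, 0.668, -0.0]
force: [0.0, -0.1, -0.2]
grip_width: 0.301
```

```bash
python3 - <<'E'
from h import *
from rig import ctrl
s=ctrl.sense(); show(s); c=ctrl.capture("wrist"); cv2.imwrite("pics/w2.png",c["color"])
c=ctrl.capture("scene"); cv2.imwrite("pics/s2.png",cv2.resize(c["color"][220:420,200:400],None,fx=2.9,fy=2.9))
print(delta(s,[559,231,86]))
E
```

```text
t 3.7 p [558.5 226.3 125.8] x [ 0.108  0.994 -0.   ] y [ 0.994 -0.108 -0.001] z [-0.001 -0.    -1.   ] F [ 0.  -0.1 -0.2] g 25.7 q [10.9 33.  79.5 -0.  67.6 17.2]
[ 4.72501806e+00 -2.28367652e-02  3.98134302e+01]
```

View pics/w2.png

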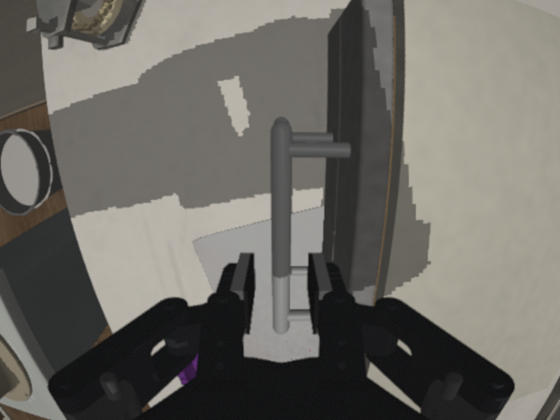

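View pics/s2.png

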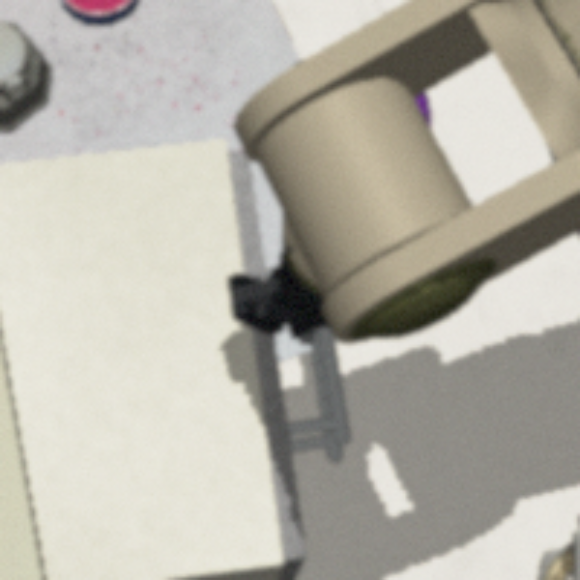

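```bash
python3 - <<'E'
from h import *
from rig import ctrl
s=ctrl.sense(); c=ctrl.capture("wrist"); W=wcloud(c,s); p,R=pose(s)
T=(W-p)@R
for (u,v) in [(320,270),(330,330),(340,370),(355,310),(380,310),(400,320),(430,350),(450,390),(490,370),(505,385),(235,270),(281,320),(281,280),(281,240)]:
    print(u,v,T[v,u].round(1),W[v,u].round(1))
E
```

```text
320 270 [ 10.1  16.6 -21.2] [576.7 234.9 148.4]
330 330 [ 16.9  14.1 -69.6] [574.8 241.9 196.7]
340 370 [ 16.9  14.6 -85.9] [575.3 241.8 213. ]
355 310 [ 11.5  25.4 -52.8] [585.5 235.2 179.9]
380 310 [ 12.3  33.8 -54.8] [594.  235.2 182. ]
400 320 [ 11.   40.  -59.6] [599.9 233.2 186.8]
430 350 [ 10.6  45.1 -75.5] [605.  232.2 202.6]
450 390 [  8.8  46.  -91.1] [605.7 230.3 218.3]
490 370 [ 12.   59.4 -89.6] [619.3 232.1 216.8]
505 385 [ 11.9  61.  -96.5] [620.9 231.8 223.7]
235 270 [ 10.5 -19.6 -22. ] [540.7 239.2 149.1]
281 320 [-47.8  -0.   18.5] [553.9 179.1 108.6]
281 280 [-19.   -0.   19.2] [557.  207.8 107.9]
281 240 [ 6.8 -0.  18.3] [559.8 233.4 108.8]
```

The bar at (281,120–330) lies exactly between the fingers, and the knuckles clear the chest top. I go down and close.

Call:
carry_out(plan=[[26,[2,0,10],[0,0,0]],[26,[2,0,10],[0,0,0]],[26,[0,0,10],[0,0,0]],[26,[0,0,8],[0,0,0]],[26,[0,0,2],[0,0,0]],[0,[0,0,0],[0,0,0]],[0,[0,0,0],[0,0,0]],[0,[0,0,0],[0,0,0]],[0,[0,0,0],[0,0,0]]], grip_force=40)

```text
time_s: 4.6
eef_pos: [558.9, 230.6, 85.9]
ee_rot: [-0.0, 0.744, 0.668, -0.0]
force: [1.2, 0.3, -4.5]
grip_width: 0.113
```

```bash
python3 - <<'E'
from h import *
from rig import ctrl
s=ctrl.sense(); show(s)
E
```

```text
t 4.6 p [558.9 230.6  85.9] x [ 0.108  0.994 -0.   ] y [ 0.994 -0.108 -0.001] z [-0.001 -0.    -1.   ] F [ 1.2  0.3 -4.5] g 9.6 q [11.3 35.9 81.2  0.  63.  17.5]
```

Call:
carry_out(plan=[[0,[0,-3,0],[0,0,0]],[0,[0,-6,0],[0,0,0]],[0,[0,-8,0],[0,0,0]],[0,[0,-8,0],[0,0,0]],[0,[0,-8,0],[0,0,0]],[0,[0,-8,0],[0,0,0]],[0,[0,-8,0],[0,0,0]],[0,[0,-8,0],[0,0,0]],[0,[0,-8,0],[0,0,0]],[0,[0,-8,0],[0,0,0]],[0,[0,-8,0],[0,0,0]],[0,[0,-8,0],[0,0,0]],[0,[0,-8,0],[0,0,0]],[0,[0,-8,0],[0,0,0]],[0,[0,-8,0],[0,0,0]],[0,[0,-8,0],[0,0,0]],[0,[0,-5,0],[0,0,0]],[0,[0,-4,0],[0,0,0]],[0,[0,0,0],[0,0,0]]])

```text
time_s: 6.18
eef_pos: [428.3, 245.1, 86.0]
ee_rot: [-0.001, 0.744, 0.668, -0.0]
force: [-0.3, 6.6, -15.5]
grip_width: 0.109
```

```bash
python3 - <<'E'
from h import *
from rig import ctrl
s=ctrl.sense(); show(s)
E
```

```text
t 6.18 p [428.3 245.1  86. ] x [0.108 0.994 0.   ] y [ 0.994 -0.108 -0.002] z [-0.002  0.    -1.   ] F [ -0.3   6.6 -15.5] g 9.3 q [1.610e+01 2.390e+01 1.014e+02 1.000e-01 5.480e+01 2.230e+01]
```

Call:
carry_out(plan=[[26,[0,0,0],[0,0,0]],[26,[0,0,0],[0,0,0]],[26,[0,0,0],[0,0,0]],[26,[0,0,0],[0,0,0]],[26,[0,0,-8],[0,0,0]],[26,[0,0,-12],[0,0,0]],[26,[0,0,-20],[0,0,0]],[26,[0,0,-30],[0,0,0]],[26,[0,0,-30],[0,0,0]],[26,[0,0,-30],[0,0,0]],[60,[-25,10,-20],[0,0,0]],[60,[-25,10,0],[0,0,0]],[60,[-25,10,0],[0,0,0]],[60,[0,0,0],[0,0,0]]])

```text
time_s: 7.35
eef_pos: [452.7, 163.7, 237.4]
ee_rot: [0.001, 0.745, 0.667, 0.0]
force: [0.0, 0.1, -0.5]
grip_width: 0.704
```

```bash
python3 - <<'E'
from h import *
from rig import ctrl
s=ctrl.sense(); show(s); c=ctrl.capture("wrist"); cv2.imwrite("pics/w3.png",c["color"]); t=ctrl.capture("scene"); pickle.dump((s,c,t),open("w3.pkl","wb"))
cv2.imwrite("pics/s3.png",t["color"])
E
```

```text
t 7.35 p [452.7 163.7 237.4] x [ 0.111  0.994 -0.001] y [ 0.994 -0.111  0.002] z [ 0.002 -0.001 -1.   ] F [ 0.   0.1 -0.5] g 60.1 q [ 5.9 12.1 92.5 -0.1 75.3 12.3]
```

View pics/w3.png

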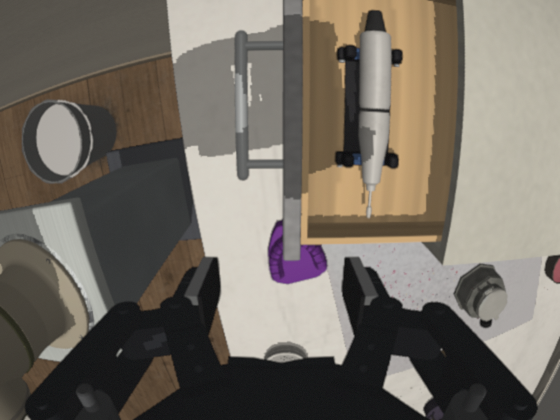

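View pics/s3.png

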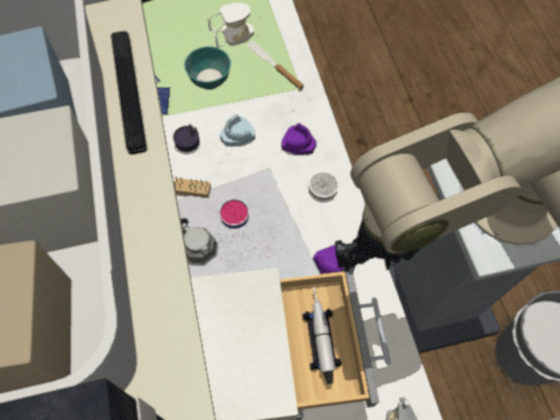

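```bash
python3 - <<'E'
from h import *
s,c,t=pickle.load(open("w3.pkl","rb"))
W=wcloud(c,s)
for n,(u,v) in dict(rear=(375,15),mid=(373,95),ring=(374,110),front=(372,170),tip=(369,212),cr1=(347,55),cr2=(345,157),cr1b=(397,56),cr2b=(391,160),floor=(420,120)).items(): print(n,W[v,u].round(1))
p,R=pose(s); ex=np.array([.9939,-.110,0]);ey=np.array([.110,.9939,0])
def fit(W,lab):
  o=np.array([500,237,0]); A=(W-o)
  X=A@ex;Y=A@ey;Z=W[...,2]
  k=(Z>75)&(Z<118)&(abs(X)<45)&(abs(Y)<110)
  print(lab,k.sum())
  for y in range(-100,101,10):
    m=k&(abs(Y-y)<3)
    if m.sum()<5: continue
    zt=np.percentile(Z[m],97); mm=m&(Z>zt-9)
    print(y,mm.sum(),"x",X[mm].min().round(1),X[mm].max().round(1),"ridge",X[m&(Z>zt-2.5)].mean().round(1),"z",zt.round(1))
fit(W,"wrist"); fit(cloud(t),"scene")
E
```

```text
rear [548.2 312.2 112. ]
mid [537.  242.8 117.9]
ring [536.7 230.4 118.2]
front [532.6 179.6 115.8]
tip [530.6 139.2 108.2]
cr1 [521.5 278.7 104.6]
cr2 [511.7 191.  105.1]
cr1b [565.9 276.5 105.7]
cr2b [553.8 184.6 105. ]
floor [594.6 217.   80.5]
wrist 15236
-100 14 x -20.6 43.0 ridge 15.0 z 106.6
-90 21 x -21.7 42.8 ridge -19.5 z 117.1
-80 13 x -21.9 -16.7 ridge -19.9 z 116.9
-70 58 x -22.0 43.9 ridge -19.1 z 117.1
-60 115 x -21.3 44.9 ridge 32.1 z 115.2
-50 130 x -43.8 44.9 ridge 12.0 z 117.3
-40 143 x -21.6 44.7 ridge 24.0 z 117.5
-30 134 x -21.7 45.0 ridge 29.2 z 117.8
-20 111 x -21.0 44.4 ridge 18.5 z 117.7
-10 109 x -21.1 44.5 ridge 21.0 z 117.7
0 129 x -21.9 44.7 ridge 20.9 z 117.7
10 121 x -22.0 44.8 ridge 18.4 z 117.7
20 110 x -21.2 44.6 ridge 17.9 z 117.6
30 115 x -21.2 44.4 ridge 18.1 z 117.8
40 115 x -21.2 43.5 ridge 15.2 z 117.8
50 114 x -38.5 44.6 ridge 16.4 z 117.7
60 121 x -21.2 44.5 ridge 19.1 z 117.7
70 122 x -21.1 44.7 ridge -4.4 z 117.5
80 102 x -21.0 44.9 ridge -16.3 z 116.7
90 349 x -19.4 41.7 ridge 13.0 z 81.7
100 303 x -12.2 45.0 ridge 18.7 z 81.7
scene 3822
-100 9 x -21.7 -15.7 ridge -19.2 z 116.9
-90 13 x -21.1 43.2 ridge -18.9 z 114.6
-80 12 x -21.3 41.8 ridge -19.1 z 116.3
-70 15 x -21.7 44.8 ridge -19.9 z 116.7
-60 30 x -22.3 44.9 ridge -19.2 z 117.1
-50 26 x -44.4 44.8 ridge 23.9 z 116.7
-40 30 x -21.5 44.5 ridge 16.3 z 117.4
-30 23 x -22.9 43.7 ridge 18.4 z 117.5
-20 26 x -21.2 45.0 ridge 15.8 z 117.5
-10 20 x -19.9 43.4 ridge 8.4 z 117.2
0 22 x -21.9 43.6 ridge 22.1 z 117.2
10 29 x -23.2 45.0 ridge 20.9 z 117.5
20 25 x -22.7 44.8 ridge 12.7 z 117.3
30 27 x -21.7 44.2 ridge 16.9 z 117.5
40 22 x -22.7 41.9 ridge 15.1 z 117.2
50 27 x -21.3 44.5 ridge 24.5 z 117.7
60 27 x -20.9 43.9 ridge 21.5 z 117.7
70 27 x -22.5 43.8 ridge 8.7 z 116.1
80 28 x -22.6 44.9 ridge 1.4 z 116.6
90 8 x -21.8 44.1 ridge -19.0 z 116.1
100 10 x -22.2 -15.9 ridge -18.3 z 115.8
```

```bash
python3 - <<'E'
from h import *
s,c,t=pickle.load(open("w3.pkl","rb"))
ex=np.array([.9939,-.110,0]);ey=np.array([.110,.9939,0])
for W,lab in((wcloud(c,s),"w"),(cloud(t),"s")):
  o=np.array([537,234,0]); A=(W-o);X=A@ex;Y=A@ey;Z=W[...,2]
  k=(Z>85)&(Z<125)&(abs(X)<26)&(abs(Y)<115)
  for y in list(range(-110,100,10)):
    m=k&(abs(Y-y)<3)
    if m.sum()<3: continue
    zt=np.percentile(Z[m],97)
    print(lab,y,m.sum(),"x",X[m].min().round(1),X[m].max().round(1),"ridge",X[m&(Z>zt-2.5)].mean().round(1),"z",zt.round(1))
E
```

```text
w -100 13 x 1.8 5.9 ridge 3.8 z 107.9
w -90 33 x 1.3 6.5 ridge 3.8 z 108.5
w -80 17 x 2.7 5.1 ridge 3.8 z 107.5
w -70 58 x -2.6 9.4 ridge 3.4 z 111.9
w -60 129 x -4.9 12.3 ridge 4.0 z 115.2
w -50 391 x -26.0 25.9 ridge 3.0 z 115.4
w -40 181 x -15.6 25.3 ridge 3.5 z 117.5
w -30 193 x -9.2 15.7 ridge 3.8 z 119.2
w -20 213 x -9.6 16.6 ridge 3.1 z 119.7
w -10 221 x -10.0 16.7 ridge 3.3 z 120.1
w 0 216 x -15.0 16.0 ridge 3.5 z 119.3
w 10 229 x -10.0 16.5 ridge 3.3 z 119.9
w 20 223 x -9.7 15.6 ridge 3.4 z 119.5
w 30 226 x -10.0 17.0 ridge 3.2 z 119.8
w 40 376 x -26.0 25.8 ridge 3.1 z 119.8
w 50 394 x -26.0 25.6 ridge 3.5 z 119.6
w 60 204 x -9.8 15.6 ridge 3.3 z 119.8
w 70 127 x -5.6 11.6 ridge 3.8 z 115.4
w 80 95 x -3.8 10.0 ridge 3.8 z 113.3
s -110 8 x -22.1 23.6 ridge 23.6 z 117.5
s -90 8 x 2.2 6.1 ridge 4.3 z 110.6
s -80 4 x -14.3 4.7 ridge 4.4 z 111.4
s -70 10 x 0.2 7.7 ridge 4.1 z 110.7
s -60 24 x -3.8 11.5 ridge 4.8 z 114.2
s -50 67 x -24.4 24.8 ridge 4.0 z 116.0
s -40 77 x -24.7 25.3 ridge 3.0 z 117.4
s -30 44 x -15.0 20.2 ridge 5.6 z 119.1
s -20 45 x -8.7 20.2 ridge 4.7 z 120.7
s -10 52 x -13.5 25.6 ridge 4.3 z 121.4
s 0 49 x -7.6 24.8 ridge 3.6 z 120.4
s 10 48 x -7.8 23.0 ridge 2.6 z 119.9
s 20 50 x -8.7 22.3 ridge 6.8 z 121.4
s 30 51 x -14.5 21.9 ridge 2.9 z 120.9
s 40 55 x -23.1 17.9 ridge 6.1 z 120.9
s 50 95 x -26.0 25.1 ridge 4.7 z 120.0
s 60 52 x -9.0 22.5 ridge 3.4 z 120.5
s 70 34 x -3.2 13.2 ridge 5.4 z 114.9
s 80 28 x -1.7 11.1 ridge 4.2 z 115.4
```

```bash
python3 - <<'E'
from h import *
s,c,t=pickle.load(open("w3.pkl","rb")); W=wcloud(c,s)
for u in range(310,430,6): print(u,W[105,u].round(1),c["color"][105,u])
print(delta(s,[540.1,230.6,86]))
cv2.imwrite("pics/w3c.png",cv2.resize(c["color"][0:230,280:470],None,fx=2.6,fy=2.6,interpolation=cv2.INTER_CUBIC))
E
```

```text
310 [487.9 237.9  79.6] [ 65  88 106]
316 [493.5 237.4  79. ] [ 67  91 109]
322 [498.9 236.9  80.1] [ 67  91 109]
328 [504.3 236.5  80.6] [ 66  89 107]
334 [509.9 236.   80.4] [ 68  92 109]
340 [515.6 235.6  79.7] [ 76 102 123]
346 [520.5 235.2  83.5] [32 30 30]
352 [526.2 234.8  82.9] [46 45 46]
358 [531.9 234.5  82.9] [32 32 33]
364 [530.  234.9 112.5] [122 127 130]
370 [533.7 234.7 117.8] [156 164 168]
376 [539.  234.4 117.4] [189 198 202]
382 [544.2 234.1 117.3] [169 177 181]
388 [550.7 233.8 113.7] [143 149 152]
394 [568.1 232.6  80.4] [110 151 183]
400 [574.2 232.3  80.6] [117 161 194]
406 [581.2 232.   78.6] [116 161 194]
412 [587.  231.9  80.1] [111 154 186]
418 [593.  231.7  81. ] [110 152 184]
424 [599.9 231.5  80.4] [105 145 175]
[ 76.34201734  79.15184803 151.54615454]
```

View pics/w3c.png

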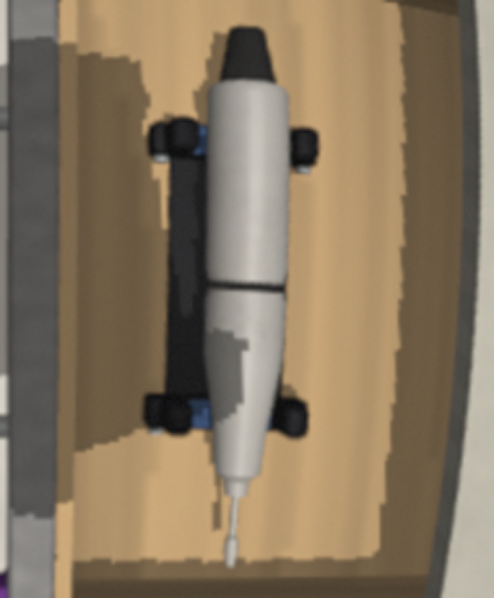

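Call:
carry_out(plan=[[50,[20.6,19.8,0],[0,0,0]],[50,[20.6,19.8,0],[0,0,0]],[50,[20.6,19.8,0],[0,0,0]],[50,[20.6,19.8,0],[0,0,0]],[50,[0,0,25],[0,0,0]],[50,[0,0,25],[0,0,0]],[50,[0,0,25],[0,0,0]],[50,[0,0,15],[0,0,0]],[50,[0,0,0],[0,0,0]]])

```text
time_s: 8.2
eef_pos: [537.2, 241.0, 143.1]
ee_rot: [-0.002, 0.744, 0.668, -0.003]
force: [-0.3, -0.0, -0.5]
grip_width: 0.587
```

```bash
python3 - <<'E'
from h import *
from rig import ctrl
s=ctrl.sense(); show(s); c=ctrl.capture("wrist"); cv2.imwrite("pics/w4.png",c["color"])
print(delta(s,[540.8,236.6,88]))
p,R=pose(s);T=(wcloud(c,s)-p)@R
k=(abs(T[...,0]-35)<8)&(T[...,2]<42)&(T[...,2]>5)&(abs(T[...,1])<20); q=T[k]; print(q.min(0),q.max(0), q[q[:,2]<q[:,2].min()+3].mean(0))
E
```

```text
t 8.2 p [537.2 241.  143.1] x [ 0.107  0.994 -0.002] y [ 0.994 -0.107 -0.006] z [-0.006 -0.001 -1.   ] F [-0.3 -0.  -0.5] g 50.1 q [12.8 30.5 80.8  0.  69.  18.9]
[-3.90165109  4.34596597 55.1032139 ]
[ 27.01299329 -19.99739363  21.88797939] [42.97579283 18.07533838 40.12740287] [35.1042966   4.78410386 24.06108582]
```

View pics/w4.png

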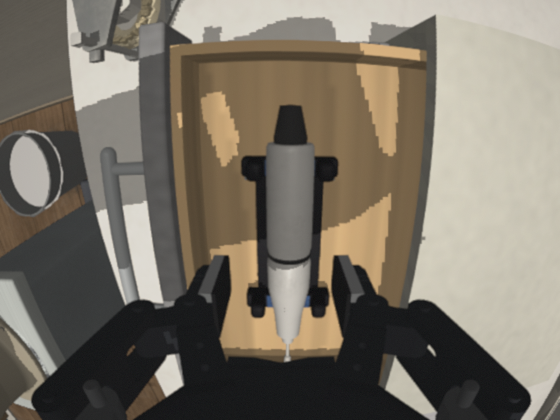

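Call:
carry_out(plan=[[50,[-2,2.2,0],[0,0,0]],[50,[-2,2.2,0],[0,0,0]],[50,[0,0,15],[0,0,0]],[50,[0,0,15],[0,0,0]],[50,[0,0,15],[0,0,0]],[50,[0,0,10],[0,0,0]],[50,[0,0,0],[0,0,0]],[50,[0,0,0],[0,0,0]]])

```text
time_s: 8.92
eef_pos: [543.6, 235.9, 92.0]
ee_rot: [0.0, 0.744, 0.668, 0.0]
force: [-0.6, 0.6, 0.2]
grip_width: 0.589
```

```bash
python3 - <<'E'
from h import *
from rig import ctrl
s=ctrl.sense(); show(s); c=ctrl.capture("wrist"); cv2.imwrite("pics/w5.png",c["color"])
print(delta(s,[540.8,236.6,88]))
E
```

```text
t 8.92 p [543.6 235.9  92. ] x [0.108 0.994 0.   ] y [ 0.994 -0.108  0.001] z [ 0.001  0.    -1.   ] F [-0.6  0.6  0.2] g 50.3 q [12.1 34.1 83.3  0.  62.6 18.3]
[ 0.44412008 -2.82359571  4.02061166]
```

View pics/w5.png

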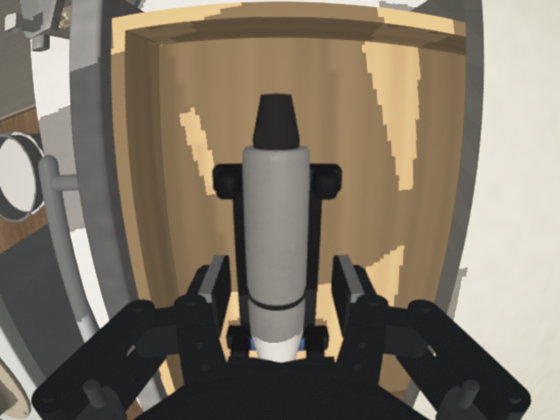

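Call:
carry_out(plan=[[50,[0,-2.6,2],[0,0,0]],[50,[0,0,2],[0,0,0]],[50,[0,0,0],[0,0,0]],[30,[0,0,0],[0,0,0]],[10,[0,0,0],[0,0,0]],[10,[0,0,0],[0,0,0]],[10,[0,0,0],[0,0,0]],[10,[0,0,0],[0,0,0]],[10,[0,0,0],[0,0,0]],[10,[0,0,0],[0,0,0]]], grip_force=70)

```text
time_s: 9.8
eef_pos: [540.9, 236.2, 87.7]
ee_rot: [0.0, 0.744, 0.668, 0.0]
force: [-0.1, 0.8, 5.4]
grip_width: 0.305
```

```bash
python3 - <<'E'
from h import *
from rig import ctrl
s=ctrl.sense(); show(s)
E
```

```text
t 9.8 p [540.9 236.2  87.7] x [0.108 0.994 0.   ] y [ 0.994 -0.108  0.001] z [ 0.001  0.    -1.   ] F [-0.1  0.8  5.4] g 26.1 q [12.2 34.1 84.   0.  61.8 18.4]
```

Gripped at 26 mm. I lift straight up to about z=300.

Call:
carry_out(plan=[[10,[0,0,-5],[0,0,0]],[10,[0,0,-10],[0,0,0]],[10,[0,0,-15],[0,0,0]],[10,[0,0,-20],[0,0,0]],[10,[0,0,-20],[0,0,0]],[10,[0,0,-20],[0,0,0]],[10,[0,0,-20],[0,0,0]],[10,[0,0,-20],[0,0,0]],[10,[0,0,-20],[0,0,0]],[10,[0,0,-20],[0,0,0]],[10,[0,0,-20],[0,0,0]],[10,[0,0,0],[0,0,0]]], grip_force=80)

```text
time_s: 10.8
eef_pos: [541.4, 236.3, 281.6]
ee_rot: [0.002, 0.744, 0.668, 0.003]
force: [1.2, 0.1, -0.8]
grip_width: 0.3
```

```bash
python3 - <<'E'
from h import *
from rig import ctrl
s=ctrl.sense(); show(s); c=ctrl.capture("wrist"); cv2.imwrite("pics/w6.png",c["color"])
p,R=pose(s);T=(wcloud(c,s)-p)@R
for u,v in((278,100),(278,150),(278,200),(278,250),(278,300)): print(u,v,T[v,u].round(1))
E
```

```text
t 10.8 p [541.4 236.3 281.6] x [0.108 0.994 0.002] y [ 0.994 -0.108  0.006] z [ 0.006  0.001 -1.   ] F [ 1.2  0.1 -0.8] g 25.7 q [12.2 24.7 68.9  0.  86.1 18.4]
278 100 [ 79.7  -1.1 -24.3]
278 150 [ 61.6  -1.1 -25.8]
278 200 [ 44.4  -1.1 -31.5]
278 250 [ 24.8  -1.2 -31.8]
278 300 [  1.4  -1.3 -30.9]
```

View pics/w6.png

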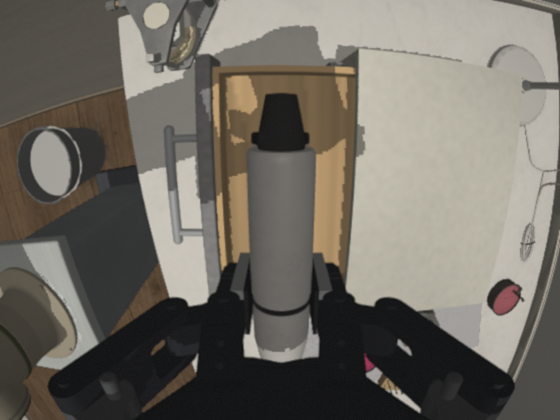

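Call:
carry_out(plan=[[10,[0,0,0],[0,0,0.7]],[10,[0,0,0],[0,0,0.7]],[10,[0,0,0],[0,0,0.7]],[10,[0,0,0],[0,0,0.7]],[10,[0,0,0],[0,0,0.7]],[10,[0,0,0],[0,0,0.7]],[10,[0,0,0],[0,0,0.7]],[10,[0,0,0],[0,0,0.7]],[10,[0,0,0],[0,0,0.7]],[10,[0,0,0],[0,0,0.7]],[10,[0,0,0],[0,0,0.7]],[10,[0,0,0],[0,0,0.7]],[10,[0,0,0],[0,0,0.7]],[10,[0,0,0],[0,0,0.7]],[10,[0,0,0],[0,0,0.7]],[10,[0,0,0],[0,0,0.7]],[10,[0,0,0],[0,0,0.7]],[10,[0,0,0],[0,0,0.7]],[10,[0,0,0],[0,0,0.7]],[10,[0,0,0],[0,0,0.7]]])

```text
time_s: 12.52
eef_pos: [540.0, 236.0, 275.4]
ee_rot: [0.0, 1.0, -0.004, -0.002]
force: [-0.7, 0.2, -1.5]
grip_width: 0.304
```

Call:
carry_out(plan=[[10,[4,16,0],[0,0,0]],[10,[7,28,0],[0,0,0]],[10,[7,28,0],[0,0,0]],[10,[7,28,0],[0,0,0]],[10,[7,28,0],[0,0,0]],[10,[7,28,0],[0,0,0]],[10,[7,28,0],[0,0,0]],[10,[7,28,0],[0,0,0]],[10,[7,28,0],[0,0,0]],[10,[7,28,0],[0,0,0]],[10,[7,28,0],[0,0,0]],[10,[7,28,0],[0,0,0]],[10,[7,28,0],[0,0,0]],[10,[7,28,0],[0,0,0]],[10,[7,28,0],[0,0,0]],[10,[7,28,0],[0,0,0]],[10,[7,28,0],[0,0,0]],[10,[7,28,0],[0,0,0]],[10,[7,28,0],[0,0,0]],[10,[0,0,0],[0,0,0]]])

```text
time_s: 14.18
eef_pos: [668.1, -289.6, 273.6]
ee_rot: [-0.0, 1.0, -0.004, -0.002]
force: [-0.8, -0.2, -2.4]
grip_width: 0.304
```

```bash
python3 - <<'E'
from h import *
from rig import ctrl
s=ctrl.sense(); show(s)
E
```

```text
t 14.18 p [ 668.1 -289.6  273.6] x [ 1.    -0.009 -0.003] y [-0.009 -1.    -0.001] z [-0.003  0.001 -1.   ] F [-0.8 -0.2 -2.4] g 26.0 q [-32.6  47.1  33.2  -0.1  99.9  57.9]
```

Call:
carry_out(plan=[[10,[0,0,0],[0,0.5,0]],[10,[0,0,0],[0,0.5,0]],[10,[0,0,0],[0,0.5,0]],[10,[0,0,0],[0,0.5,0]],[10,[0,0,0],[0,0.5,0]],[10,[0,0,0],[0,0.5,0]],[10,[0,0,0],[0,0.5,0]],[10,[0,0,0],[0,0.5,0]],[10,[0,0,0],[0,0.5,0]],[10,[0,0,0],[0,0.5,0]],[10,[0,0,0],[0,0.5,0]],[10,[0,0,0],[0,0.5,0]],[10,[0,0,0],[0,0.5,0]],[10,[0,0,0],[0,0.5,0]],[10,[0,0,0],[0,0.5,0]],[10,[0,0,0],[0,0,0]],[10,[0,0,0],[0,0,0]]])

```text
time_s: 15.6
eef_pos: [668.1, -284.0, 275.6]
ee_rot: [-0.0, 0.925, -0.002, 0.381]
force: [-0.0, -0.2, -1.4]
grip_width: 0.303
```

```bash
python3 - <<'E'
from h import *
from rig import ctrl
s=ctrl.sense(); show(s); c=ctrl.capture("wrist"); cv2.imwrite("pics/w7.png",c["color"]); 
for n in("scene","top"):
    t=ctrl.capture(n); pickle.dump(t,open(n+"7.pkl","wb")); cv2.imwrite(f"pics/{n}7.png",t["color"])
p,R=pose(s); print("tip est",p+R@[-105,-1,-18])
E
```

```text
t 15.6 p [ 668.1 -284.   275.6] x [ 0.71  -0.004  0.704] y [-0.004 -1.    -0.002] z [ 0.704 -0.001 -0.71 ] F [-0.  -0.2 -1.4] g 25.9 q [-42.   24.2  81.4  41.   45.9  26.5]
tip est [ 580.88130188 -282.53884082  214.39036753]
```

View pics/scene7.png

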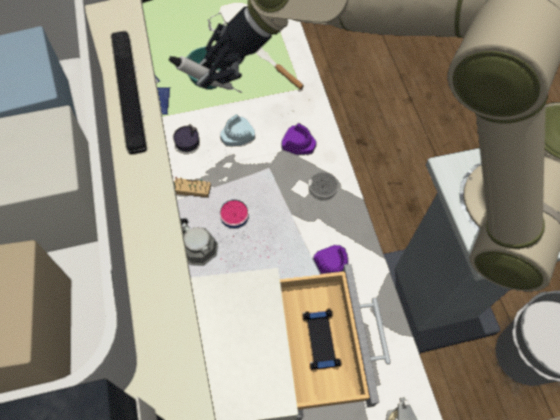

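View pics/top7.png

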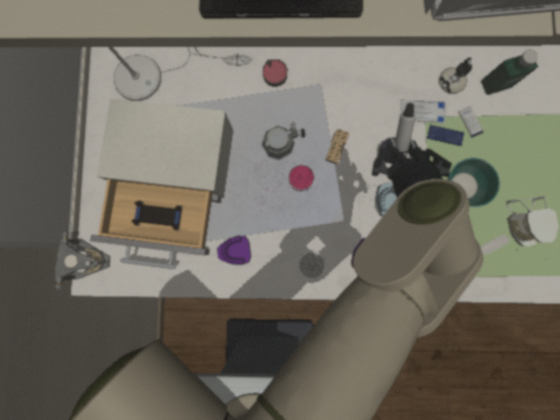

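View pics/w7.png

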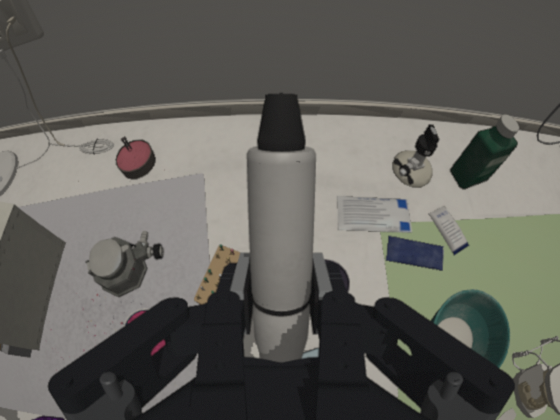

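Scene view: the handpiece slopes down, with its tip near (241,91) and its rear at (172,62). The model at (238,130) and both tins have not moved, and the cradles are empty. I check the tip estimate in an enlarged crop.

```bash
cat >> h.py <<'E'
def sproj(c,P):
    T=c["cam_to_world"]; Pc=(np.atleast_2d(P)-T[:3,3])@T[:3,:3]; z=-Pc[:,2]
    return np.stack([c["cx"]+c["fx"]*Pc[:,0]/z,c["cy"]-c["fy"]*Pc[:,1]/z],-1)
E
python3 - <<'E'
from h import *
from rig import ctrl
s=ctrl.sense(); t=pickle.load(open("scene7.pkl","rb")); p,R=pose(s)
for tx in(81,-105): print(tx,sproj(t,p+R@[tx,-1,-18]))
im=t["color"][40:110,160:260]; cv2.imwrite("pics/s7c.png",cv2.resize(im,None,fx=8,fy=8,interpolation=cv2.INTER_CUBIC))
W=cloud(t)
for u,v in((241,91),(239,90),(235,88),(190,68),(200,72)): print(u,v,W[v,u].round(1))
E
```

```text
81 [[169.95843661  58.20538454]]
-105 [[241.70747732  92.36491018]]
241 91 [ 583.  -284.6  218.4]
239 90 [ 587.  -285.1  222.1]
235 88 [ 567.5 -482.9   -2.3]
190 68 [ 680.3 -274.1  322.6]
200 72 [ 662.7 -273.3  308.2]
```

View pics/s7c.png

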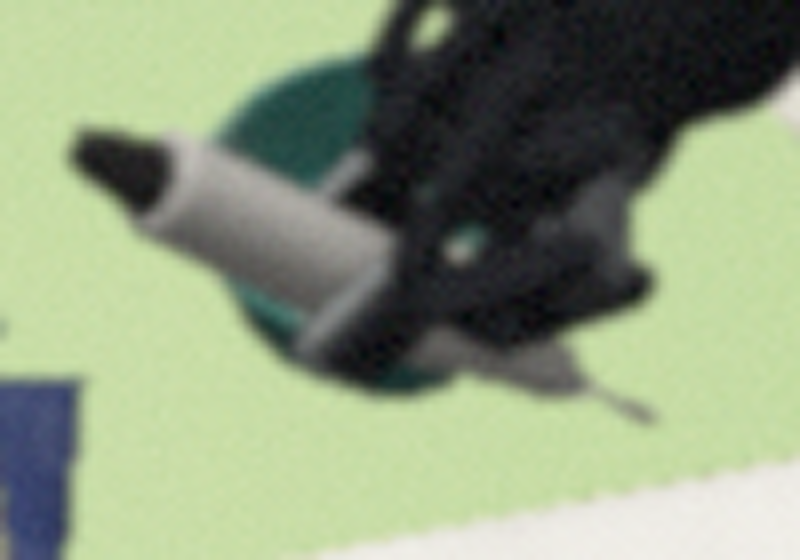

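Call:
carry_out(plan=[[10,[2.6,12,2.6],[0,0,0]],[10,[2.6,12,2.6],[0,0,0]],[10,[2.6,12,2.6],[0,0,0]],[10,[2.6,12,2.6],[0,0,0]],[10,[-10,0,10],[0,0,0]],[10,[-10,0,10],[0,0,0]],[10,[-10,0,10],[0,0,0]],[10,[-10,0,10],[0,0,0]],[10,[-10,0,10],[0,0,0]],[10,[-10,0,10],[0,0,0]],[10,[-10,0,10],[0,0,0]],[10,[0,0,0],[0,0,0]],[10,[0,0,0],[0,0,0]]])

```text
time_s: 16.83
eef_pos: [683.5, -332.2, 178.0]
ee_rot: [0.0, 0.924, -0.002, 0.382]
force: [0.4, -0.3, -1.2]
grip_width: 0.306
```

```bash
python3 - <<'E'
from h import *
from rig import ctrl
s=ctrl.sense(); show(s); p,R=pose(s); tip=p+R@[-105,-1,-18]; print(tip, R.T@(np.array([595.5,-330.5,72])-tip))
E
```

```text
t 16.83 p [ 683.5 -332.2  178. ] x [ 0.708 -0.003  0.706] y [-0.003 -1.    -0.001] z [ 0.706 -0.002 -0.708] F [ 0.4 -0.3 -1.2] g 26.1 q [-44.5  34.5  80.7  49.3  40.7  14. ]
[ 596.47216085 -330.88913729  116.54700821] [-32.15747116  -0.35253005  30.84323648]
```

Call:
carry_out(plan=[[10,[-8,0,7.7],[0,0,0]],[10,[-8,0,7.7],[0,0,0]],[10,[-8,0,7.7],[0,0,0]],[10,[-8,0,7.7],[0,0,0]],[10,[0,0,0],[0,0,0]],[10,[0,0,0],[0,0,0]],[10,[0,0,0],[0,0,0]]])

```text
time_s: 17.42
eef_pos: [683.0, -332.7, 135.7]
ee_rot: [0.001, 0.924, -0.001, 0.383]
force: [0.4, -0.3, -1.8]
grip_width: 0.305
```

```bash
python3 - <<'E'
from h import *
from rig import ctrl
s=ctrl.sense(); show(s); p,R=pose(s); tip=p+R@[-105,-1,-18]; print(tip, R.T@(np.array([595.5,-330.5,72])-tip))
t=ctrl.capture("scene"); print(sproj(t,tip)); cv2.imwrite("pics/s8.png",t["color"]); cv2.imwrite("pics/s8c.png",cv2.resize(t["color"][70:170,170:290],None,fx=5.8,fy=5.8,interpolation=cv2.INTER_CUBIC))
t2=ctrl.capture("top"); cv2.imwrite("pics/t8.png",t2["color"])
for n,t in(("s",t),("t",t2)):
  W=cloud(t)
  for nm,c in(("model",(595,-331)),("tin",(428,-132)),("wax",(648,-106))):
    k=(np.hypot(W[...,0]-c[0],W[...,1]-c[1])<70)&(W[...,2]>8)&(W[...,2]<46); q=W[k]
    if len(q)>50: print(n,nm,cv2.minAreaRect(q[:,:2].astype(np.float32)),len(q))
E
```

```text
t 17.42 p [ 683.  -332.7  135.7] x [ 0.706 -0.001  0.708] y [-0.003 -1.     0.001] z [ 0.708 -0.003 -0.706] F [ 0.4 -0.3 -1.8] g 26.1 q [-44.6  37.4  82.8  54.4  37.5   7.4]
[ 596.16346515 -331.54401965   74.00161177] [-1.88748532 -1.04474637  0.93942372]
[[234.20748767 116.95888626]]
s model ((598.4705810546875, -335.402587890625), (90.97830200195312, 101.8207015991211), 46.01808166503906) 751
s tin ((424.56634521484375, -136.83824157714844), (78.19768524169922, 69.61820983886719), 56.513206481933594) 664
s wax ((646.517822265625, -106.45111083984375), (66.82852172851562, 69.02001953125), 1.4955391883850098) 713
t model ((595.4110717773438, -324.8905944824219), (82.54092407226562, 59.82394790649414), 19.167924880981445) 680
t tin ((429.4422607421875, -132.02224731445312), (66.45275115966797, 66.9955062866211), 0.34217149019241333) 628
t wax ((649.180419921875, -106.0738754272461), (66.43060302734375, 63.6856575012207), 0.4654334783554077) 572
```

View pics/s8c.png

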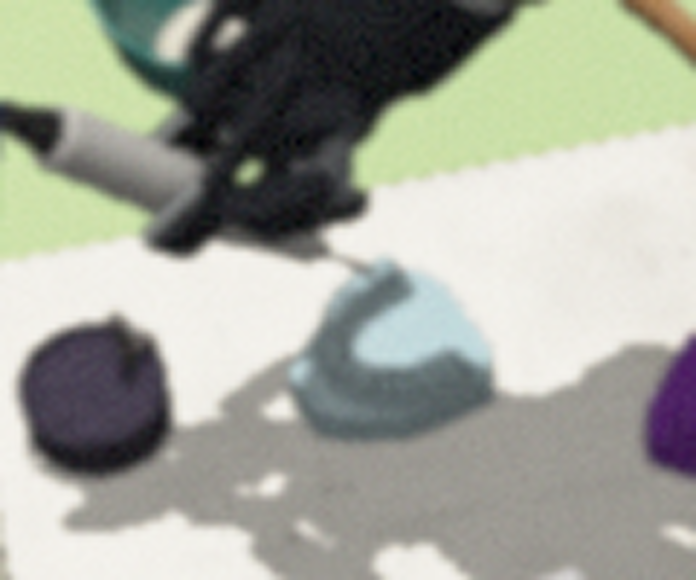

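View pics/s8.png

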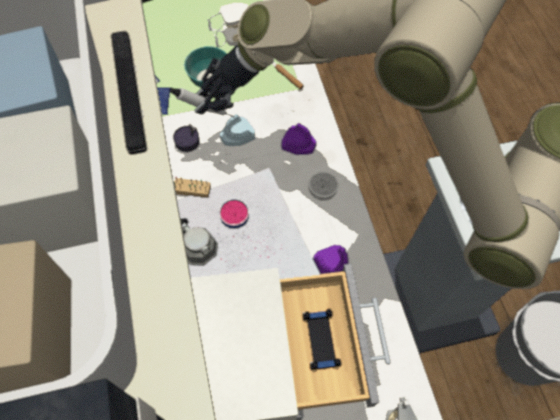

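Call:
carry_out(plan=[[10,[0,0,0],[0,0,0]],[10,[0,0,0],[0,0,0]],[10,[0,0,0],[0,0,0]],[10,[0,0,0],[0,0,0]],[10,[0,0,0],[0,0,0]],[10,[0,0,0],[0,0,0]]])

```text
time_s: 18.02
eef_pos: [682.5, -332.4, 133.9]
ee_rot: [0.001, 0.924, -0.002, 0.383]
force: [0.4, -0.1, -2.0]
grip_width: 0.31
```

```bash
python3 - <<'E'
from h import *
from rig import ctrl
s=ctrl.sense(); show(s); p,R=pose(s); print(p+R@[-105,-1,-18]); print(ctrl.finish_job())
E
```

```text
t 18.02 p [ 682.5 -332.4  133.9] x [ 0.707 -0.002  0.707] y [-0.003 -1.    -0.   ] z [ 0.707 -0.002 -0.707] F [ 0.4 -0.1 -2. ] g 26.5 q [-44.6  37.5  82.9  54.4  37.5   7.3]
[ 595.49754998 -331.11527379   72.37869574]
the job is handed in; nothing more can be done
None
```

I pulled the upper drawer open by its bar (about 131 mm), lifted the handpiece out of its cradles and handed the job in with it held over the blue model. The robot's clock read 18.0 s of the 53 s allowed.

- **Hold:** the last reading put the bur at a 45° slope. I estimate the tip at (595, −331, 72) mm, about 33 mm above the model's top and within about 1 mm of its measured middle.
- **Grip:** the gripper holds the body at 26 mm with 80 N, and the outside force was only about 2 N.
- **Tip check:** the bur tip seen in the last scene picture matched the calculated tip within about a pixel.
- **Bystanders:** the clean camera readings place both tins within about 1–3 mm of where they were. The final scene-view outlines of the steel tin and the model were distorted and could not be used. The arm partly hid the model in both views, so I judged it in place from the pictures, not from a clean measurement.

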